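# Tuck a trunking cover under its lapped leaf and hold it down

### The arm

A 6-joint arm with a two-finger parallel gripper is mounted at the origin on the work surface. World frame = base frame: x ahead of the robot, y to its left, z up, the work surface at z = 0. Lengths are in mm, angles in rad, forces in N, time in s.
With the tool pointing down it reaches from about 200 to 875 mm from the base axis. Payload 3.4 kg.
Tool frame: the origin (TCP) lies midway between the tips of the shut fingers; the grasp point (between the pads) lies 19 mm behind it (ctrl.pinch_z is the distance from the TCP to the grasp point, in mm); z points along the fingers, y is the direction in which the jaws open and shut (so a half turn about z gives the same grasp; the last joint's range is limited). The gripper opens to 94 mm and grips with 3 to 60 N. Pads are 16 mm wide; open, the fingers measure 119 mm over their backs; the gripper's body (75 mm by 177 mm) begins 78 mm behind the grasp point.
Start: joints at [-1.383, 0.276, 1.505, -0, 1.361, -0.121], TCP at [174.751, -547.839, 205.493] pointing down, gripper open.
Joint ranges: [-2.89, 2.89], [-0.75, 2.08], [0.22, 2.7], [-1.18, 4.32], [0.11, 2.71], [-2.7, 2.7]. Speed limits (rad/s): [2.57, 2.57, 3.14, 3.14, 3.14, 3.14].

### API

Orientations are given as a rotation vector (axis times angle).
In Python, from cell import readout, optics, ctrl gives the robot as it stands.
- The arm moves only by the shell command python3 -m inch 'ROWS'. ROWS is text: rows parted by semicolons, each of 5 numbers parted by spaces: the closure, from 0 (fully open) to 1 (shut), then the shift along the tool's x, y, z in units of 4 cm (1.0 is 4 cm), then the turn about the tool's z in units of 360 degrees (1.0 is 360 degrees). A call has 1 to 20 rows; each row shifts and turns the commanded pose from where the row before left it, along the tool's axes as they then stand; what a row does not reach is not made up. A row lasts 1/12 s, in which the tool goes at most 41.7 mm and 7.16 degrees, less where a joint would pass 70% of its speed; a pose out of reach is approached as far as the arm can. A call with a number of a shift or a turn outside -1 to 1 is refused whole. A call with a gripper value outside its range is refused whole. The fingers move at their own pace and stop on an object; the grip force is fixed at half the most. Time passes only in rows, so rows that do not move let the fingers close. It gives the time, the measured TCP pose, the force and the opening at its end, in the units of the state.
- readout.get_obs(): the state, without advancing time (a new reading comes with each control period).
- optics.grab_frame(name): name is "scene" or "side" or "wrist"; returns a dict with "pixels" (480x640x3 uint8, red, green, blue), "fx", "fy", "cx", "cy" (pixels), "D" ([k1, k2, p1, p2, k3] as OpenCV has them; the pictures are not rectified), "R" (3x3) and "t" (3): a world point X has camera coordinates R X + t; the wrist camera has in their place "mount" (4x4, takes a point from camera to tool coordinates, whose origin is the TCP and whose axes are the flange's). Camera axes: x right, y down, z forward; pixel columns grow to the right and rows downward; lengths in mm; the calibration is good to about 2 mm. A picture is of the moment at which its call begins: read the wrist's pose just before it. There is no depth.
- ctrl.job_done(): hands the job in, once; it reports no verdict.
The state is a dict: "time_s": time; "qpos": joint angles; "joint_vel": joint speeds; "tau": joint torques, N m; "ee_pos": TCP position; "ee_rot": TCP orientation; "contact_force": force on the tool from outside, world axes, zero at the start; "moment": the same for the moment, N m; "opening": finger opening in mm.
Only numpy, scipy, OpenCV 4.12 (cv2) and the standard library are available. Lean on these libraries where they do the work, as an engineer would, in place of code of your own. Each camera call takes 0.05 s, during which the arm holds its last target.

### The job

Lift the aluminium cover plate off the two-pronged hanger by its bridge handle, then slide one short edge of it about 3.5 cm under the lapped free edge of the hinged leaf on the white cable trunking without lifting the leaf, with the plate lying square between the two side rails. Press the plate down flat until its sprung seat is pushed right down, and finish while still holding the handle and keeping it pressed, as if a colleague were about to drive the screws; leave the beaker, jar and screwdriver where they are.

Things in the scene. Friction and masses are not known exactly. Their poses are not given: they have to be found in the camera images.
- cover: loose bare aluminium cover plate, 150 (x) x 110 (y) x 4 mm, about 0.2 kg, the same end for end, with a bridge handle on top. Origin: centre of the plate's underside; z up out of the plate. At the start it hangs level by the handle bar on the hanger, the bar across both prongs, the plate below them, its origin 112 mm above the bench
- cover_handle (a point): centre of the cover's handle: a square bar 12 x 12 mm, 104 mm long along the cover's y, carried at each end by a post 6 mm thick. This point is 48 mm above the plate's underside; 38 mm are free between plate and bar. The middle of the bar can be gripped across its 12 mm, fingers closing along the cover's x
- hanger: fixed dark steel stand, base 170 x 170 x 12 mm; origin: centre of the base's underside. Two upright posts 154 mm high stand with their faces 60 mm on the +x side, 72 mm apart; from the top of each a round prong runs towards -x. The cover hangs centred about 40 mm on the -x side of the origin, x axes alike within 0.03 rad
- prong_ends (a point): midway between the upturned ends of the hanger's two prongs, 68 mm on the -x side of its origin. Prongs: 8 mm thick, 72 mm apart, top 154 mm above the bench; the ends rise 10 mm higher. To unhook, lift the cover 13 to 25 mm (30 mm is free between plate and prongs), then draw it out along the hanger's -x by 130 mm or more
- trunking: fixed white bench cable trunking, 300 (x) x 160 (y) mm; origin: centre of its underside, on the bench. Open bay on the -x half, open to -x, between two side rails (inner faces at y = -63 and +63 mm, 34 mm high, x = -130 to +20 mm). The leaf covers the +x half; under it an end stop at x = +85 mm. The cover enters along +x; with its origin at x = -20 mm it is 35 mm under the leaf
- seat (a joint): travel of the black rubber-faced sprung seat, 185 x 120 mm, flat, on the floor of the bay from x = -115 to +70 mm of the trunking: 0 = up, 0.006 m = fully down. About 6 N starts it moving, 15 N (the cover's weight included) brings it fully down; it springs up again when let go
- seat_top (a point): middle of the trunking's width on the seat's top surface (trunking x = 0), 28 mm above the bench when up; moves with the seat
- leaf (a joint): angle of the leaf, rad: 0 = lying shut, as at the start; grows as its free edge is lifted (0.1 rad lifts it 10 mm). It swings freely and falls shut
- leaf_edge (a point): middle of the underside of the leaf's free edge (leaf 105 x 154 x 3 mm, hinged at its +x end); 38 mm above the bench, so the slot between seat and leaf is 10 mm high
- beaker: bystander: open glass beaker, 68 mm across, 90 mm high; origin at the centre of its foot
- jar: bystander: amber jar with black lid, 64 mm across, 100 mm high; origin at the centre of its foot
- screwdriver: bystander: screwdriver 200 mm long lying on the bench, along its x axis; origin under its middle
Mind the look-alikes: they are no part of the job. Of the things that look like the cover, the larger one is meant.

How it is judged:
By the outcome, as a careful person would: the job done as asked, in the order asked, and still so for the second after the job is handed in, while the arm keeps its last pose, push and grip.
It also fails if it takes over 51 s, if anything falls off the work surface, if the arm or the gripper's body presses on something with over 40 N, if the wrist force passes 120 N, or if a joint passes its speed limit or range.

## Working session

There is one attempt and no reset: what is moved stays moved. The work goes in short steps, Python scripts to look and compute and a shell command to move; the robot and the scene stay as the last step left them, time stands still between calls to the robot, and variables do not carry over. Pictures are saved under pics/ and viewed, and the job is handed in when it is done.

```bash
ls; mkdir -p pics; python3 - <<'E'
from cell import readout, optics, ctrl
import cv2
o=readout.get_obs(); print(o); print(ctrl.pinch_z)
for n in ["scene","side","wrist"]:
    f=optics.grab_frame(n); cv2.imwrite(f"pics/{n}0.png",f["pixels"][:,:,::-1])
    print(n,{k:v for k,v in f.items() if k!="pixels"})
E
```

```text
pics
{'time_s': 0.0, 'qpos': array([-1.38297993e+00,  2.76547764e-01,  1.50610158e+00,  6.64141520e-06,
        1.36069390e+00, -1.20976072e-01]), 'joint_vel': array([-9.86410552e-05,  1.32568489e-03, -1.11995160e-03, -1.35031951e-03,
       -3.59301417e-04, -7.62721302e-04]), 'tau': array([ 7.22877212e-04, -4.04586554e+01, -2.37225080e+01,  7.03944918e-02,
        3.45410861e-02, -1.11948079e-04]), 'ee_pos': array([ 174.65253336, -547.24623606,  204.6442519 ]), 'ee_rot': array([-3.10249334e+00, -4.82853995e-01,  8.16418037e-05]), 'contact_force': array([-0.15068697, -0.79977529, -0.04725554]), 'moment': array([-0.00650491, -0.03499191, -0.0099541 ]), 'opening': 93.94534634512246}
18.8
scene {'fx': 511.04853861522145, 'fy': 511.04853861522145, 'cx': 325.01078295717605, 'cy': 241.07744933802456, 'D': array([-0.01480227,  0.        ,  0.        ,  0.        ,  0.        ]), 'R': array([[-0.25432966,  0.96687254,  0.02176962],
       [ 0.61601398,  0.1793092 , -0.76705605],
       [-0.74554892, -0.18167471, -0.64121065]]), 't': array([ 127.80913379, -272.01962416, 1990.05597435])}
side 
[... 232 characters left out ...]
4],
       [-0.09489344, -0.56245833, -0.8213622 ],
       [ 0.13993627,  0.80935612, -0.57040381]]), 't': array([-558.671593  ,  141.3542894 , 1372.60551612])}
wrist {'fx': 431.21781460303055, 'fy': 431.21781460303055, 'cx': 321.54466794720344, 'cy': 246.5236681437094, 'D': array([-0.08375099,  0.        ,  0.        ,  0.        ,  0.        ]), 'mount': array([[-8.22487731e-06, -9.65265083e-01, -2.61272499e-01,
         7.67789759e+01],
       [ 9.99999995e-01,  1.80532827e-05, -9.81774998e-05,
        -5.50574632e-01],
       [ 9.94841388e-05, -2.61272499e-01,  9.65265078e-01,
        -1.78553047e+02],
       [ 0.00000000e+00,  0.00000000e+00,  0.00000000e+00,
         1.00000000e+00]])}
```

View pics/scene0.png

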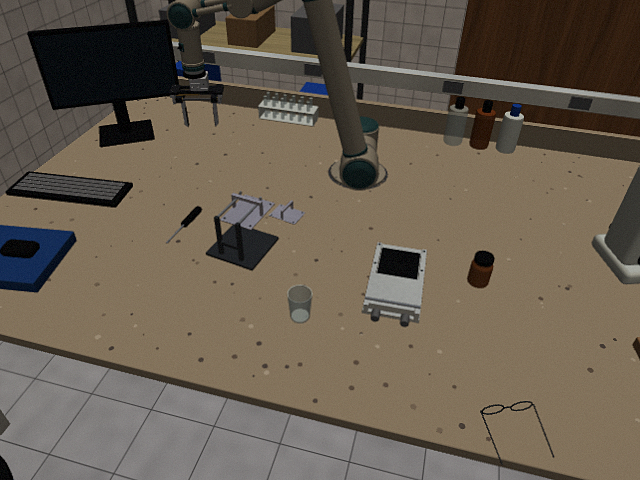

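View pics/side0.png

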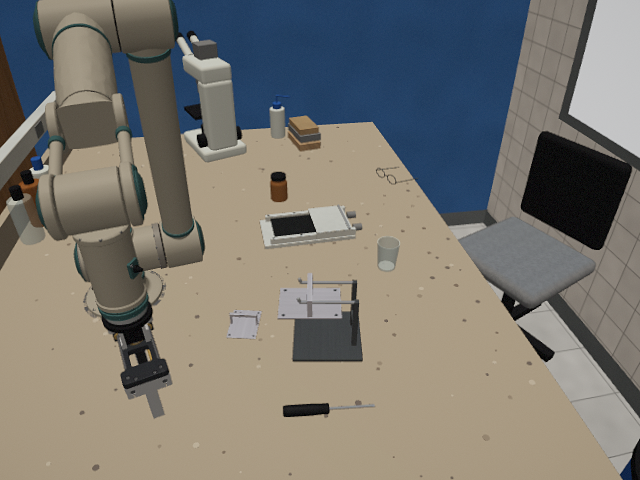

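View pics/wrist0.png

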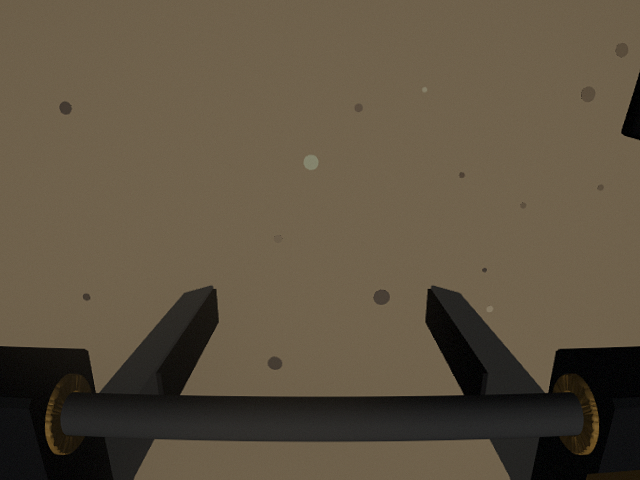

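```bash
python3 - <<'E'
import cv2
a=cv2.imread('pics/side0.png'); 
cv2.imwrite('pics/c1.png',cv2.resize(a[260:370,215:375],None,fx=5,fy=5,interpolation=cv2.INTER_CUBIC))
cv2.imwrite('pics/c2.png',cv2.resize(a[195:255,250:370],None,fx=6.5,fy=6.5,interpolation=cv2.INTER_CUBIC))
b=cv2.imread('pics/scene0.png')
cv2.imwrite('pics/c3.png',cv2.resize(b[185:275,195:315],None,fx=6.5,fy=6.5,interpolation=cv2.INTER_CUBIC))
cv2.imwrite('pics/c4.png',cv2.resize(b[235:330,350:440],None,fx=6.3,fy=6.3,interpolation=cv2.INTER_CUBIC))
E
```

```text
(no output)
```

View pics/c1.png

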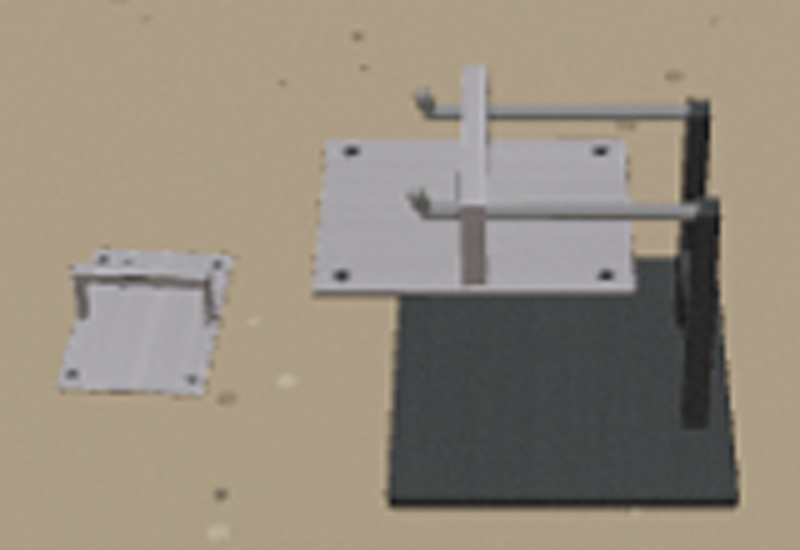

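View pics/c2.png

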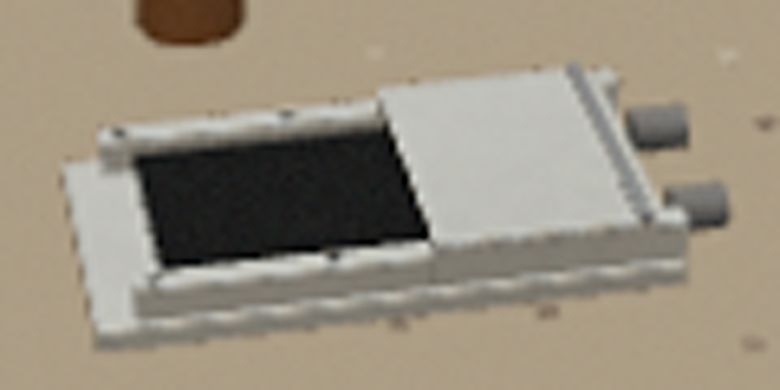

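View pics/c3.png

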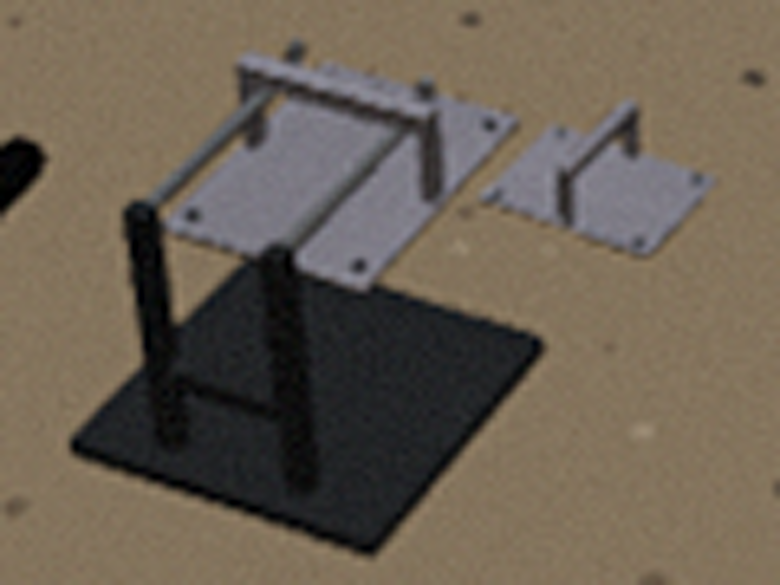

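View pics/c4.png

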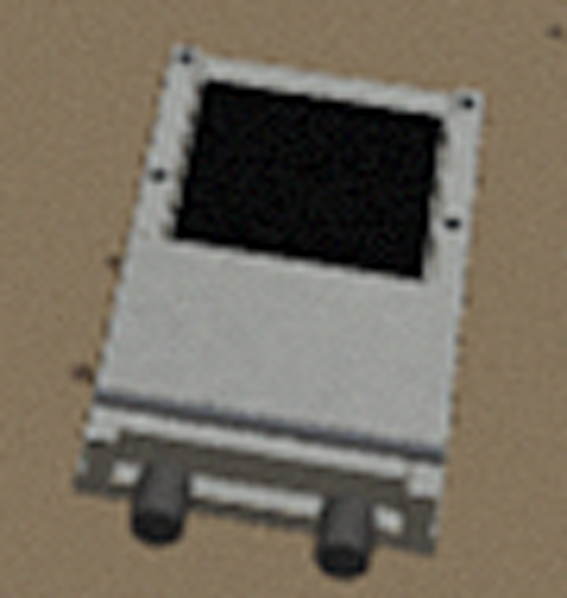

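```bash
cat > h.py <<'E'
import numpy as np, cv2
from cell import readout, optics, ctrl
from scipy.spatial.transform import Rotation as Rn
def cam(f):
    K=np.array([[f['fx'],0,f['cx']],[0,f['fy'],f['cy']],[0,0,1]])
    if 'R' in f: return K,f['D'],f['R'],f['t']
    o=f['obs']; Rt=Rn.from_rotvec(o['ee_rot']).as_matrix(); M=f['mount']
    R=(Rt@M[:3,:3]).T; c=Rt@M[:3,3]+o['ee_pos']
    return K,f['D'],R,-R@c
def grab(n,name=None):
    o=readout.get_obs(); f=optics.grab_frame(n); f['obs']=o
    if name: cv2.imwrite('pics/'+name,f['pixels'][:,:,::-1])
    return f
def rays(f,uv):
    K,D,R,t=cam(f)
    p=cv2.undistortPoints(np.array(uv,float).reshape(-1,1,2),K,D).reshape(-1,2)
    d=np.c_[p,np.ones(len(p))]@R
    return -R.T@t,d
def onz(f,uv,z):
    c,d=rays(f,uv); return c+d*((z-c[2])/d[:,2])[:,None]
def proj(f,X):
    K,D,R,t=cam(f); return cv2.projectPoints(np.array(X,float).reshape(-1,3),cv2.Rodrigues(R)[0],t,K,D)[0].reshape(-1,2)
E
python3 - <<'E'
from h import *
np.set_printoptions(precision=1,suppress=True)
S=grab('side');C=grab('scene')
c1=lambda *p:np.array(p)/5+[215,260]-.4
c2=lambda *p:np.array(p)/6.5+[250,195]-.4
c3=lambda *p:np.array(p)/6.5+[195,185]-.4
c4=lambda *p:np.array(p)/6.3+[350,235]-.4
def quad(n,P):
    print(n,P[:,:2].tolist() and P[:,:2],'sides',[round(float(np.linalg.norm(P[i]-P[i-1])),1) for i in range(len(P))],'mean',P.mean(0))
quad('plate side',onz(S,c1((313,292),(636,292),(625,141),(327,141)),114))
quad('plate scene right pts',onz(C,c3((370,290),(519,121)),116))
quad('bar side',onz(S,c1((462,66),(486,66),(486,208),(460,208)),166))
quad('bar scene',onz(C,c3((240,60),(437,115)),166))
quad('hanger base side',onz(S,c1((388,498),(738,498)),12))
quad('hanger base scene',onz(C,c3((73,440),(373,548),(543,343)),12))
quad('prong tips side',onz(S,c1((418,190),(425,92)),164))
quad('prong tips scene',onz(C,c3((296,47),(426,85)),164))
quad('small',onz(S,c1((60,388),(203,392),(232,255),(97,250)),4))
quad('leaf side',onz(S,c2((430,243),(380,93),(570,70),(650,220)),41))
quad('leaf edge scene',onz(C,c4((138,235),(460,283)),41))
quad('rail corner scene',onz(C,c4((177,45),(484,92)),34))
quad('trunk base side',onz(S,c2((65,163),(98,335)),10))
E
```

```text
plate side [[ 418.2 -293. ]
 [ 566.5 -318. ]
 [ 583.7 -210. ]
 [ 436.1 -185.1]] sides [109.3, 150.5, 109.3, 149.7] mean [ 501.1 -251.5  114. ]
plate scene right pts [[ 588.7 -205.2]
 [ 444.8 -183.3]] sides [145.5, 145.5] mean [ 516.8 -194.3  116. ]
bar side [[ 502.8 -201.7]
 [ 514.4 -203.6]
 [ 498.  -306.3]
 [ 486.4 -304.3]] sides [104.0, 11.7, 104.0, 11.8] mean [ 500.4 -254.   166. ]
bar scene [[ 500.7 -300.5]
 [ 516.3 -196.4]] sides [105.3, 105.3] mean [ 508.5 -248.4  166. ]
hanger base side [[ 445.1 -333. ]
 [ 610.6 -361.2]] sides [167.8, 167.8] mean [ 527.8 -347.1   12. ]
hanger base scene [[ 616.  -353.6]
 [ 647.2 -189. ]
 [ 484.1 -161.7]] sides [232.8, 167.5, 165.3] mean [ 582.5 -234.8   12. ]
prong tips side [[ 469.5 -286.6]
 [ 482.6 -216.2]] sides [71.6, 71.6] mean [ 476.1 -251.4  164. ]
prong tips scene [[ 480.5 -280.6]
 [ 492.5 -210.7]] sides [70.9, 70.9] mean [ 486.5 -245.6  164. ]
small [[ 290.3 -225.8]
 [ 362.1 -240.3]
 [ 384.3 -140.5]
 [ 312.1 -124.6]] sides [103.6, 73.3, 102.3, 73.9] mean [ 337.2 -182.8    4. ]
leaf side [[584.5 160.4]
 [582.  307.8]
 [686.6 314.8]
 [696.4 162.7]] sides [111.9, 147.5, 104.8, 152.5] mean [637.4 236.4  41. ]
leaf edge scene [[591.4 163. ]
 [582.1 311.2]] sides [148.5, 148.5] mean [586.7 237.1  41. ]
rail corner scene [[442.2 155.1]
 [435.4 307.6]] sides [152.7, 152.7] mean [438.8 231.4  34. ]
trunk base side [[413.1 315.6]
 [418.  153. ]] sides [162.7, 162.7] mean [415.6 234.3  10. ]
```

```bash
python3 -m inch '0 0 0 -0.1 -0.0193;0 0 0 -0.1 -0.0193;0 0 0 -0.1 -0.0193;0 0 0 -0.1 -0.0193;0 0 0 -0.1 -0.0193;0 0 0 -0.1 -0.0193;0 0 0 -0.1 -0.0193;0 0 0 -0.1 -0.0193;0 0 0 -0.1 -0.0193;0 0 0 0 0'
```

```text
time_s: 1.08
ee_pos: [174.8, -548.2, 242.1]
ee_rot: [2.4, 2.026, -0.001]
contact_force: [-0.8, 0.2, 0.1]
opening: 94.0
```

```bash
python3 -m inch '0 0.48 0.38 0 0;0 0.48 0.38 0 0;0 0.48 0.38 0 0;0 0.48 0.38 0 0;0 0.48 0.38 0 0;0 0.48 0.38 0 0;0 0.48 0.38 0 0;0 0.48 0.38 0 0;0 0.48 0.38 0 0;0 0.48 0.38 0 0;0 0.48 0.38 0 0;0 0.48 0.38 0 0;0 0.48 0.38 0 0;0 0.48 0.38 0 0;0 0.48 0.38 0 0;0 0.48 0.38 0 0;0 0.48 0.38 0 0;0 0.48 0.38 0 0;0 0 0 0 0;0 0 0 0 0'
python3 -c "
from h import *
f=grab('wrist','w1.png');print(f['obs']['ee_pos'],f['obs']['ee_rot'])"
```

```text
time_s: 2.75
ee_pos: [503.4, -252.9, 241.0]
ee_rot: [-2.402, -2.024, 0.001]
contact_force: [0.3, -0.2, -0.3]
opening: 94.1
[ 503.36907799 -252.94841847  240.97412312] [-2.40212374e+00 -2.02368309e+00  1.17921942e-03]
```

View pics/w1.png

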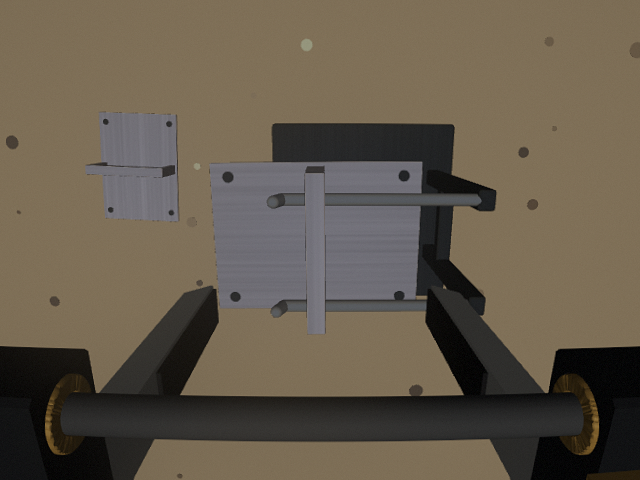

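```bash
cat >> h.py <<'E'
E
python3 - <<'E'
from h import *
np.set_printoptions(precision=1,suppress=True)
f=grab('wrist')
bt=onz(f,[(306,174),(324.5,174),(307,333),(326,333)],166);print(bt,bt.mean(0),np.linalg.norm(bt[0]-bt[2]))
b=(bt[0]+bt[1]-bt[2]-bt[3]);print('bar yaw',np.degrees(np.arctan2(-b[0],b[1])))
p=onz(f,[(211,163),(421.5,162)],116);d=p[1]-p[0];print(p,np.linalg.norm(d),np.degrees(np.arctan2(d[1],d[0])))
pt=onz(f,[(272,201),(277,311)],164);print('prong',pt,pt.mean(0))
E
```

```text
[[ 503.1 -200.9  166. ]
 [ 513.7 -202.8  166. ]
 [ 485.4 -301.2  166. ]
 [ 497.5 -303.3  166. ]] [ 499.9 -252.   166. ] 101.81350526517426
bar yaw -9.587817789094814
[[ 436.3 -186.3  116. ]
 [ 581.3 -210.7  116. ]] 147.0058049089226 -9.567682201602777
prong [[ 480.  -213.4  164. ]
 [ 469.  -283.6  164. ]] [ 474.5 -248.5  164. ]
```

```bash
python3 -m inch '0 0 -0.07 0.2 0;0 0 0 0.2 0;0 0 0 0.2 0;0 0 0 0.2 0;0 0 0 0.2 0;0 0 0 0.2 0;0 0 0 0.2 0;0 0 0 0.2 0;0 0 0 0.2 0;0 0 0 0.2 0;0 0 0 0.2 0;0 0 0 0.2 0;0 0 0 0.1 0;0 0 0 0 0'
python3 -c "
from h import *
f=grab('wrist','w2.png')"
```

```text
time_s: 4.02
ee_pos: [499.7, -252.8, 140.2]
ee_rot: [-2.401, -2.023, 0.001]
contact_force: [0.2, -0.2, 0.4]
opening: 93.8
```

View pics/w2.png

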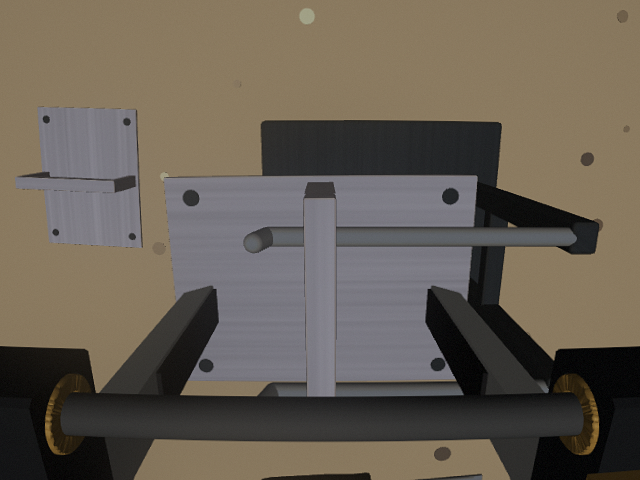

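The larger plate's bar (column 320) sits midway between the fingers (columns 217 and 427). Closing.

```bash
python3 -m inch '1 0 0 0 0;1 0 0 0 0;1 0 0 0 0;1 0 0 0 0;1 0 0 0 0;1 0 0 0 0;1 0 0 0 0;1 0 0 0 0;1 0 0 0 0;1 0 0 0 0;1 0 0 0 0;1 0 0 0 0'
```

```text
time_s: 5.07
ee_pos: [500.3, -253.2, 141.5]
ee_rot: [2.403, 2.024, -0.0]
contact_force: [-0.6, -0.4, 0.3]
opening: 17.6
```

```bash
python3 -m inch '1 0 0 0 0;1 0 0 0 0;1 0 0 0 0;1 0 0 0 0;1 0 0 0 0'
```

```text
time_s: 5.48
ee_pos: [500.1, -253.2, 141.5]
ee_rot: [-2.402, -2.024, 0.0]
contact_force: [-0.6, 0.5, 1.0]
opening: 11.6
```

```bash
python3 -m inch '1 0 0 -0.1 0;1 0 0 -0.1 0;1 0 0 -0.1 0;1 0 0 -0.1 0;1 0 0 -0.08 0;1 0 0 0 0;1 0 0 0 0'
python3 -c "
from h import *
f=grab('side','s2.png');p=f['pixels'][250:370,210:390,::-1];cv2.imwrite('pics/s2c.png',cv2.resize(p,None,fx=4.4,fy=4.4))"
```

```text
time_s: 6.07
ee_pos: [500.5, -253.3, 161.0]
ee_rot: [2.402, 2.024, 0.0]
contact_force: [0.5, 0.2, -2.0]
opening: 12.0
```

View pics/s2c.png

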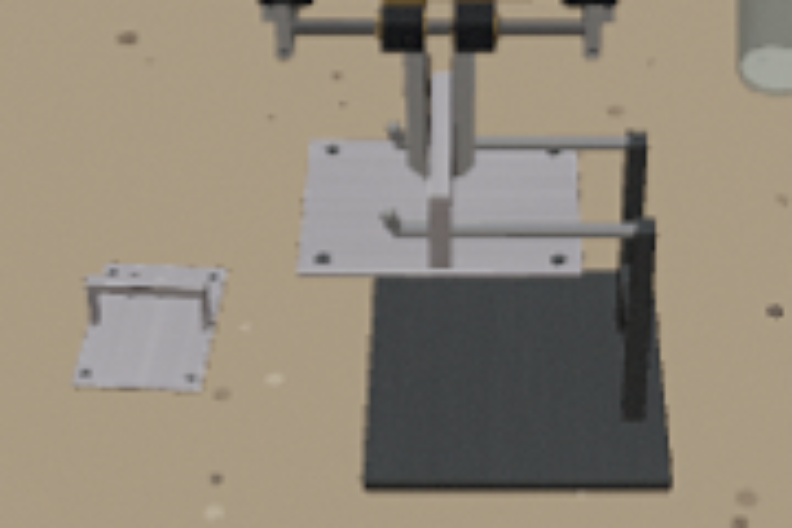

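The plate hangs level in the grip, the bar clear of the prongs. Drawing it out along the hanger's -x.

```bash
python3 -m inch '1 0 -0.15 0 0;1 0 -0.25 0 0;1 0 -0.25 0 0;1 0 -0.25 0 0;1 0 -0.25 0 0;1 0 -0.25 0 0;1 0 -0.25 0 0;1 0 -0.25 0 0;1 0 -0.25 0 0;1 0 -0.25 0 0;1 0 -0.25 0 0;1 0 -0.25 0 0;1 0 -0.25 0 0;1 0 -0.25 0 0;1 0 -0.15 0 0;1 0 -0.1 0 0;1 0 0 0 0'
```

```text
time_s: 7.53
ee_pos: [355.6, -228.3, 160.7]
ee_rot: [2.403, 2.023, -0.0]
contact_force: [0.3, 0.2, -3.0]
opening: 12.1
```

```bash
python3 -m inch '1 0 0 -0.25 -0.0055;1 0 0 -0.25 -0.0055;1 0 0 -0.25 -0.0055;1 0.2 0 -0.25 -0.0055;1 0.3 0.02 -0.25 -0.0055;1 0.4 0.04 0 -0.0055;1 0.6 0.06 0 0;1 0.7 0.06 0 0;1 0.75 0.07 0 0;1 0.75 0.07 0 0;1 0.75 0.07 0 0;1 0.75 0.07 0 0;1 0.75 0.07 0 0;1 0.75 0.07 0 0;1 0.75 0.07 0 0;1 0.75 0.07 0 0;1 0.75 0.07 0 0;1 0.7 0.06 0 0;1 0.6 0.06 0 0;1 0.4 0.04 0 0'
python3 -m inch '1 0.3 0.02 0 0;1 0.2 0 0 0;1 0.1 0 0 0;1 0 0 0 0;1 0 0 0 0'
python3 -c "
from h import *
f=grab('wrist','w3.png')
f=grab('side','s3.png')"
```

```text
time_s: 9.2
ee_pos: [380.7, 201.9, 211.0]
ee_rot: [-2.175, -2.265, -0.002]
contact_force: [0.5, -0.1, -2.4]
opening: 11.4
time_s: 9.62
ee_pos: [381.3, 222.3, 210.7]
ee_rot: [2.179, 2.262, -0.001]
contact_force: [0.3, -0.2, -1.6]
opening: 11.9
```

View pics/w3.png

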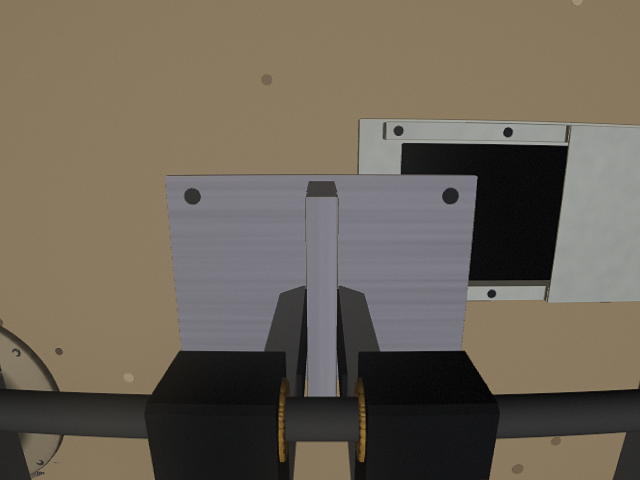

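View pics/s3.png

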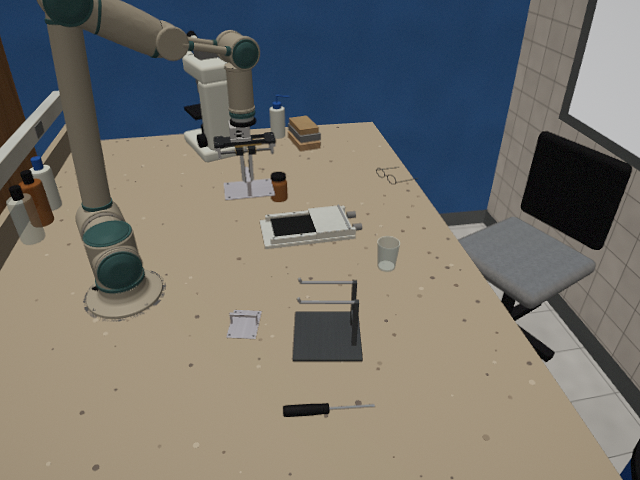

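```bash
python3 -c "
import cv2
a=cv2.imread('pics/w3.png')[105:315,345:640];cv2.imwrite('pics/w3c.png',cv2.resize(a,None,fx=2.7,fy=2.7,interpolation=cv2.INTER_CUBIC))"
```

```text
(no output)
```

View pics/w3c.png

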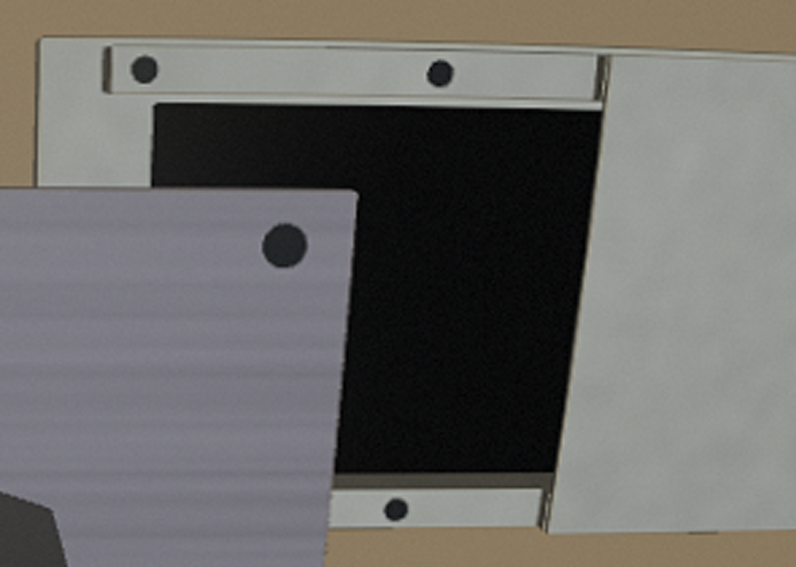

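```bash
python3 - <<'E'
from h import *
np.set_printoptions(precision=1,suppress=True)
f=grab('wrist')
c=lambda *p:np.array(p)/2.7+[345,105]-.3
def s(n,P):
    d=P[1]-P[0]; print(n,P[:,:2].tolist(),'len',np.linalg.norm(d),'dir deg',np.degrees(np.arctan2(d[1],d[0])))
s('leaf edge',onz(f,c((548,533),(609,57)),41))
s('rail+ inner top',onz(f,c((112,93),(600,100)),34))
s('rail- inner top',onz(f,c((330,489),(543,487)),34))
s('seat y60',onz(f,c((155,103),(602,111)),28))
s('base edge y80',onz(f,c((40,38),(600,48)),10))
o=f['obs'];z=o['ee_pos'][2]+18.8-44
s('plate far edge',onz(f,[(166,176),(477,176)],z))
bt=onz(f,[(306,196),(338,196),(306,395),(337,395)],z+50);print(bt)
b=(bt[0]+bt[1]-bt[2]-bt[3]);print('bar yaw',np.degrees(np.arctan2(-b[0],b[1])),o['ee_pos'])
R=Rn.from_rotvec(o['ee_rot']).as_matrix();print('tool y hdg',np.degrees(np.arctan2(R[1,1],R[0,1])),R[:,2])
E
```

```text
leaf edge [[585.7455443550559, 160.46606627892967], [579.226503137367, 312.2485712983799]] len 151.92243655358268 dir deg 92.45933567574427
rail+ inner top [[431.5907281028162, 293.8338747685003], [582.3859780115272, 299.5633634969471]] len 150.9040570565285 dir deg 2.175915290056273
rail- inner top [[512.5761494924341, 171.19088804742012], [585.0686940903423, 174.00412392562924]] len 72.54711102715366 dir deg 2.2223761183199
seat y60 [[445.7838737497379, 291.34622448270267], [587.0179069346981, 296.2699793340188]] len 141.3198340344564 dir deg 1.9966587250966974
base edge y80 [[411.23732041521606, 309.54193846784995], [593.454245955601, 316.0976676178737]] len 182.33481713068036 dir deg 2.0604763932441013
plate far edge [[306.4041521690123, 275.43692404285144], [453.9705642002905, 280.77780864041034]] len 147.66303196152177 dir deg 2.0728066009232284
[[374.8 275.5 235.5]
 [386.3 275.9 235.5]
 [376.9 193.4 235.5]
 [389.7 193.9 235.5]]
bar yaw 1.9415580807551096 [381.5 221.9 210.7]
tool y hdg 2.0687259237636986 [-0. -0. -1.]
```

```bash
python3 -m inch '1 0.02 0.1 0 0;1 0.02 0.2 0 0;1 0.02 0.3 0 0;1 0.02 0.3 0 0;1 0.02 0.3 0 0;1 0.02 0.3 0 0;1 0.02 0.3 0 0;1 0.02 0.3 0 0;1 0.01 0.3 0 0;1 0 0.2 0 0;1 0 0.12 0 0;1 0 0.06 0 0;1 0 0 0 0'
python3 -m inch '1 0 0 0.15 0;1 0 0 0.3 0;1 0 0 0.3 0;1 0 0 0.3 0;1 0 0 0.3 0;1 0 0 0.3 0;1 0 0 0.3 0;1 0 0 0.3 0;1 0 0 0.3 0;1 0 0 0.3 0;1 0 0 0.2 0;1 0 0 0.15 0;1 0 0 0.05 0;1 0 0 0 0;1 0 0 0 0'
python3 -c "
from h import *
f=grab('wrist','w4.png');print(f['obs']['ee_pos'])
f=grab('side','s4.png');p=f['pixels'][130:260,240:380,::-1];cv2.imwrite('pics/s4c.png',cv2.resize(p,None,fx=4.6,fy=4.6,interpolation=cv2.INTER_CUBIC))"
```

```text
time_s: 10.85
ee_pos: [492.8, 233.4, 210.5]
ee_rot: [-2.18, -2.262, 0.001]
contact_force: [-0.3, -0.4, -2.1]
opening: 11.7
time_s: 12.1
ee_pos: [492.8, 233.6, 81.0]
ee_rot: [2.18, 2.262, 0.001]
contact_force: [0.2, 0.1, -3.2]
opening: 11.5
[492.81616096 233.58411504  81.01679685]
```

View pics/w4.png

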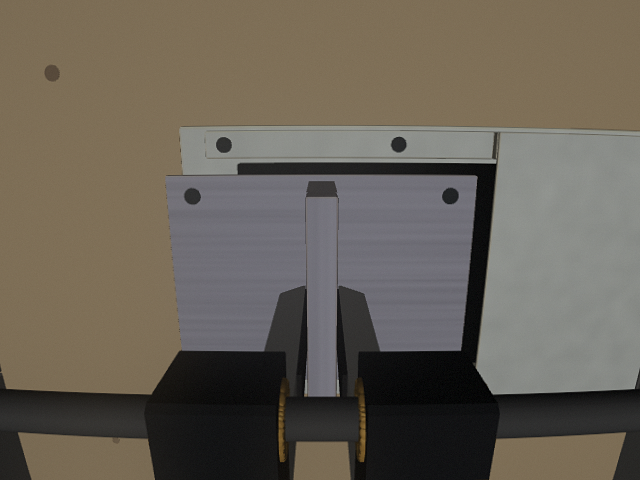

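View pics/s4c.png

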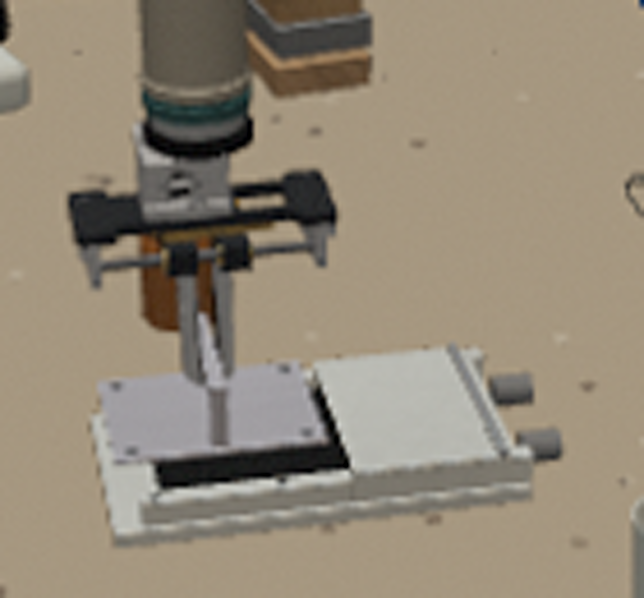

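```bash
python3 - <<'E'
from h import *
np.set_printoptions(precision=1,suppress=True)
S=grab('side'); print('jar foot',onz(S,[(279,200)],0))
f=grab('wrist')
def s(n,P):
    d=P[1]-P[0]; print(n,P[:,:2].tolist(),'len',np.linalg.norm(d),'dir deg',np.degrees(np.arctan2(d[1],d[0])))
o=f['obs'];z=o['ee_pos'][2]-29.5+4;print(o['ee_pos'],z)
s('rail+ inner top',onz(f,[(206,158),(494,159)],34))
s('leaf',onz(f,[(477,363),(498.5,134)],41))
s('plate far',onz(f,[(166,176),(477,176)],z))
s('plate right',onz(f,[(477,176),(462,350)],z))
E
```

```text
jar foot [[494.9 458.8   0. ]]
[493.1 233.6  81.3] 55.78220422363928
rail+ inner top [[431.65152706733903, 294.5452300066317], [581.7049314573899, 299.89638345273545]] len 150.14878957969617 dir deg 2.0423970765389137
leaf [[585.59033159821, 184.6884402181056], [579.6526574737918, 312.6736948661689]] len 128.12291512971984 dir deg 92.65624273685191
plate far [[417.87683078293634, 287.08341876692987], [565.6901056757166, 292.5073272459552]] len 147.9127547499453 dir deg 2.1014871447530887
plate right [[565.6901056757166, 292.5073272459552], [569.8639893445611, 200.8107308180618]] len 91.79154155662164 dir deg -87.39378593627598
```

```bash
python3 -m inch '1 -0.025 0 0.1 0;1 0 0 0.15 0;1 0 0 0.15 0;1 0 0 0.08 0;1 0 0 0.045 0;1 0 0 0 0;1 0 0 0 0;1 0 0 0 0'
python3 -c "
from h import *
f=grab('wrist','w5.png');print(f['obs']['ee_pos'],f['obs']['contact_force'])
f=grab('side','s5.png');p=f['pixels'][180:260,240:380,::-1];cv2.imwrite('pics/s5c.png',cv2.resize(p,None,fx=5.6,fy=5.6,interpolation=cv2.INTER_CUBIC))"
```

```text
time_s: 12.97
ee_pos: [492.8, 232.5, 59.7]
ee_rot: [2.18, 2.262, 0.0]
contact_force: [-0.1, 0.7, -2.3]
opening: 11.7
[492.8158108  232.54384354  59.73962844] [-0.0753668   0.67214966 -2.34373283]
```

View pics/s5c.png

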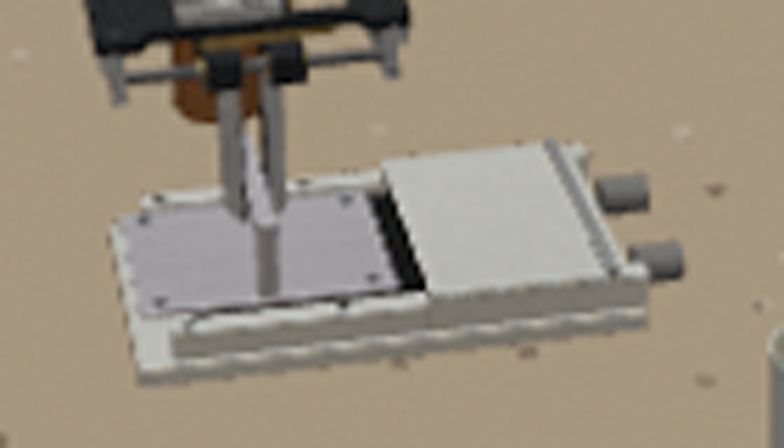

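View pics/w5.png

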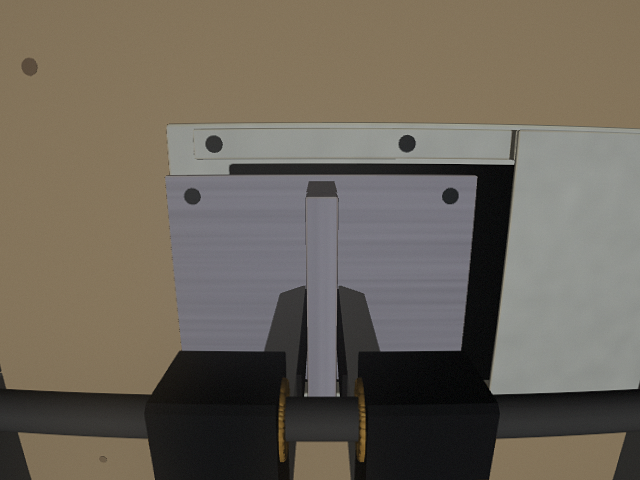

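```bash
python3 -m inch '1 0 0.05 0 0;1 0 0.1 0 0;1 0 0.1 0 0;1 0 0.1 0 0;1 0 0.1 0 0;1 0 0.05 0 0;1 0 0 0 0;1 0 0 0 0'
python3 -c "
from h import *
f=grab('wrist','w6.png');print(f['obs']['ee_pos'],f['obs']['contact_force'])
p=f['pixels'][105:405,380:640,::-1];cv2.imwrite('pics/w6c.png',cv2.resize(p,None,fx=2,fy=2,interpolation=cv2.INTER_CUBIC))
f=grab('side','s6.png');p=f['pixels'][180:260,240:380,::-1];cv2.imwrite('pics/s6c.png',cv2.resize(p,None,fx=5.6,fy=5.6,interpolation=cv2.INTER_CUBIC))"
```

```text
time_s: 13.73
ee_pos: [512.6, 233.1, 59.5]
ee_rot: [-2.18, -2.262, 0.001]
contact_force: [0.4, 0.3, -1.4]
opening: 11.9
[512.59751573 233.12489015  59.49741399] [ 0.36675663  0.31331514 -1.35873861]
```

View pics/s6c.png

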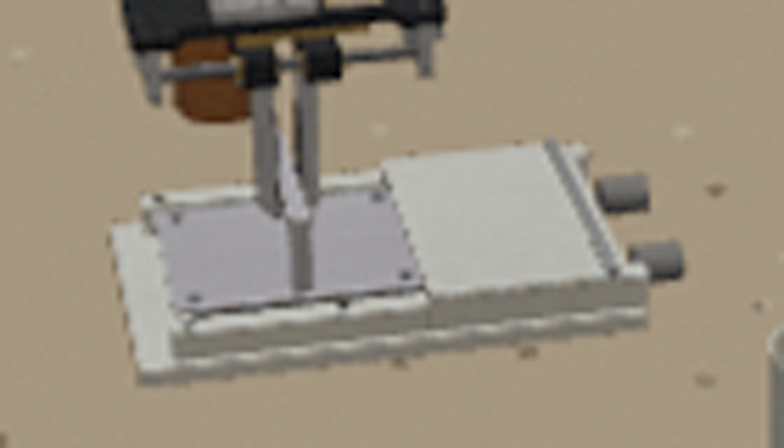

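View pics/w6c.png

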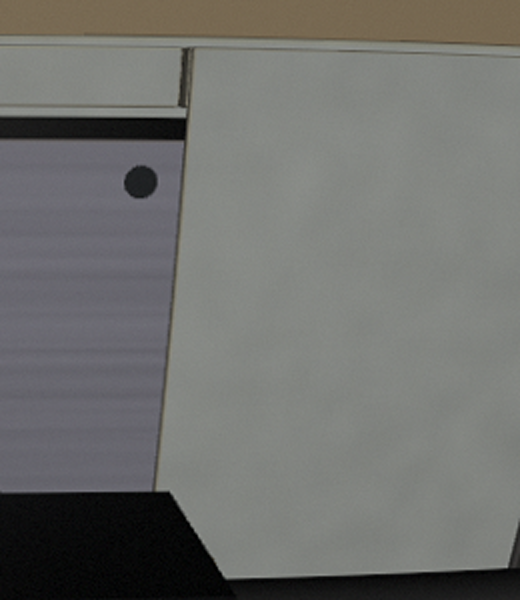

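```bash
python3 -m inch '1 0 0.05 0 0;1 0 0.1 0 0;1 0 0.1 0 0;1 0 0.1 0 0;1 0 0.1 0 0;1 0 0.1 0 0;1 0 0.1 0 0;1 0 0.1 0 0;1 0 0 0 0;1 0 0 0 0'
python3 - <<'E'
from h import *
f=grab('wrist','w7.png');print(f['obs']['ee_pos'],f['obs']['contact_force'])
f=grab('side','s7.png');p=f['pixels'][180:260,240:380,::-1];cv2.imwrite('pics/s7c.png',cv2.resize(p,None,fx=5.6,fy=5.6,interpolation=cv2.INTER_CUBIC))
E
```

```text
time_s: 14.67
ee_pos: [542.7, 234.3, 59.5]
ee_rot: [-2.18, -2.262, 0.0]
contact_force: [0.3, -0.4, -2.3]
opening: 11.8
[542.73951479 234.26654839  59.51532511] [ 0.31675424 -0.37836942 -2.26251729]
```

View pics/s7c.png

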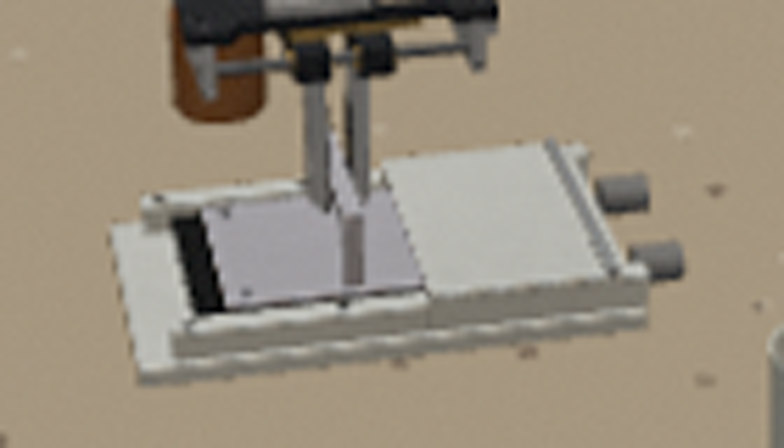

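View pics/w7.png

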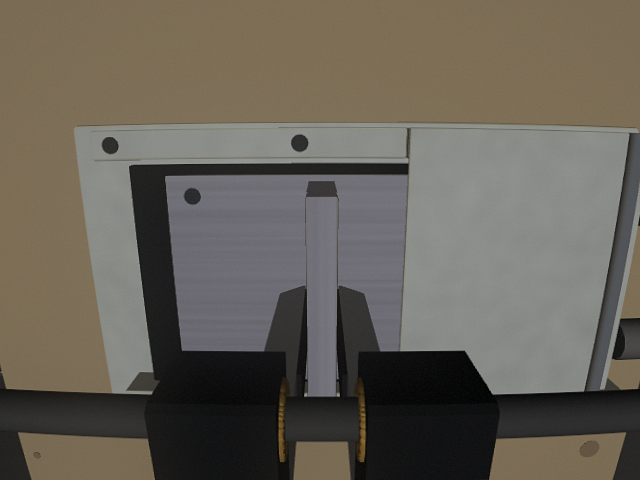

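```bash
python3 - <<'E'
from h import *
f=grab('wrist')
a=onz(f,[(166,176),(181,350)],34);l=onz(f,[(408,176),(401.5,350)],41);s=onz(f,[(130.5,166),(155,380)],28)
r=onz(f,[(95,160),(407,158)],34)
n=np.array([.9992,.0386,0])
print('exposed',(l-a)@n,'margin',(a-s)@n); d=a[1]-a[0];e=s[1]-s[0]
for v in (d,e,l[1]-l[0]):print(np.degrees(np.arctan2(v[0],-v[1])))
m=np.array([-.0386,.9992,0]);print('y gap',r@m-a[0]@m)
E
```

```text
exposed [113.42010939 115.6585389 ] margin [19.60943689 19.1741789 ]
1.5907738173082298
1.9419378349434493
3.021061869554814
y gap [8.13509142 7.92453836]
```

Exposed length is about 115 mm (35 mm under), the side gap 8 mm, and the leaf is lying shut. Now I press down.

```bash
python3 -m inch '1 0 0 0.05 0;1 0 0 0.05 0;1 0 0 0.025 0;1 0 0 0.025 0;1 0 0 0 0;1 0 0 0 0'; python3 -m inch '1 0 0 0.025 0;1 0 0 0.025 0;1 0 0 0 0;1 0 0 0 0'
```

```text
time_s: 15.32
ee_pos: [542.6, 234.4, 54.9]
ee_rot: [2.18, 2.262, 0.001]
contact_force: [-2.9, -1.4, 6.7]
opening: 11.6
time_s: 15.65
ee_pos: [542.6, 234.4, 53.3]
ee_rot: [2.18, 2.262, 0.001]
contact_force: [-2.4, -1.2, 9.5]
opening: 11.9
```

```bash
python3 -m inch '1 0 0 0.025 0;1 0 0 0.025 0;1 0 0 0 0;1 0 0 0 0'; python3 -m inch '1 0 0 0.02 0;1 0 0 0 0;1 0 0 0 0'
```

```text
time_s: 15.98
ee_pos: [542.6, 234.4, 51.7]
ee_rot: [2.18, 2.262, 0.002]
contact_force: [-4.2, -0.8, 12.4]
opening: 11.5
time_s: 16.23
ee_pos: [542.6, 234.4, 51.5]
ee_rot: [2.179, 2.262, 0.002]
contact_force: [-4.8, -0.8, 14.0]
opening: 11.3
```

```bash
python3 -m inch '1 0 0 0.02 0;1 0 0 0 0;1 0 0 0 0'; python3 -m inch '1 0 0 0.02 0;1 0 0 0 0;1 0 0 0 0'
```

```text
time_s: 16.48
ee_pos: [542.6, 234.4, 51.5]
ee_rot: [2.179, 2.261, 0.002]
contact_force: [-4.8, -2.4, 18.7]
opening: 11.9
time_s: 16.73
ee_pos: [542.6, 234.4, 51.5]
ee_rot: [2.179, 2.261, 0.003]
contact_force: [-7.5, -2.6, 22.2]
opening: 11.7
```

```bash
python3 - <<'E'
from h import *
f=grab('wrist','w8.png');print(f['obs']['ee_pos'],f['obs']['contact_force'],f['obs']['moment'])
f=grab('side','s8.png');p=f['pixels'][180:260,240:380,::-1];cv2.imwrite('pics/s8c.png',cv2.resize(p,None,fx=5.6,fy=5.6,interpolation=cv2.INTER_CUBIC))
E
```

```text
[542.61408742 234.41124593  51.45069697] [-7.50687291 -2.61144299 22.22924615] [-0.39074059  1.0594616   0.01612172]
```

View pics/s8c.png

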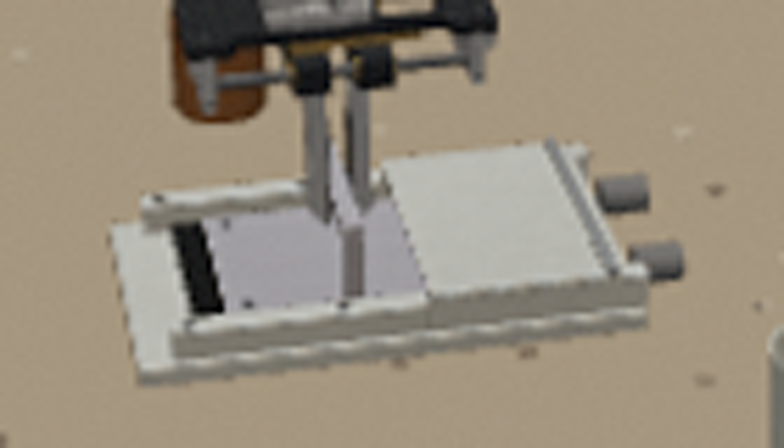

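View pics/w8.png

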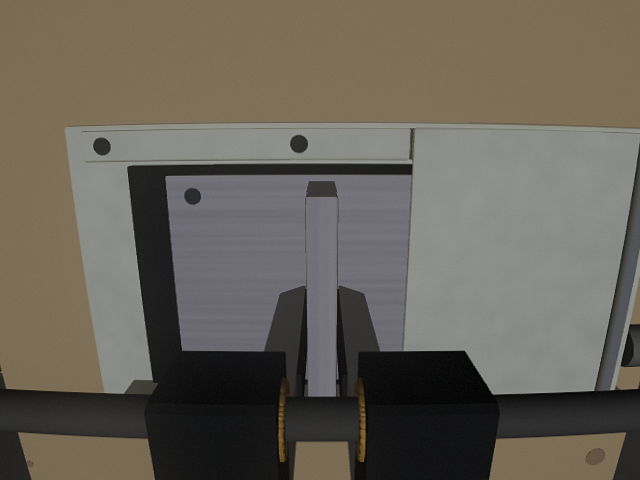

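View pics/s8.png

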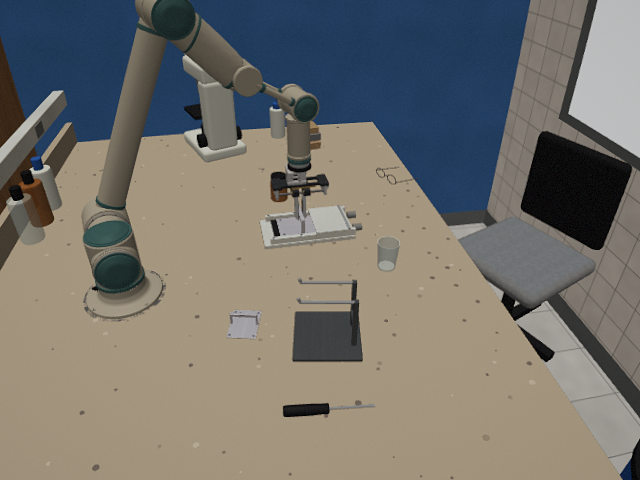

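```bash
python3 -m inch '1 0 0 0 0;1 0 0 0 0;1 0 0 0 0;1 0 0 0 0;1 0 0 0 0;1 0 0 0 0'; python3 -c "
from cell import ctrl
print(ctrl.job_done())"
```

```text
time_s: 17.33
ee_pos: [542.6, 234.4, 51.4]
ee_rot: [2.179, 2.261, 0.003]
contact_force: [-6.2, -1.2, 22.7]
opening: 12.1
the job is handed in; nothing more can be done
None
```

The cover plate is unhooked, under the leaf, and pressed down with the handle still gripped. I handed the job in at about 17 s of the 51 s; no verdict is reported.

- **Pick-up:** I took the larger plate, which measured 150 x 110 mm on the hanger. I lifted it about 19 mm and drew it out about 145 mm along the hanger's -x.
- **Fit under the leaf:** Measured just before pressing, 113–116 mm of plate was still exposed, so about 35 mm is under the leaf. The gap to the far side rail was about 8 mm, matching a centred plate. The leaf looked shut in every picture.
- **Squareness:** The edge headings in the last pictures scatter by about 1°. The plate's edge read 1.6°, the seat's edge 1.9° and the leaf's edge 3.0°; I put this down to pixel error.
- **Pressing:** The tool stopped moving at a height of 51.5 mm, while the downward push rose from 14 to 22.7 N. That height puts the plate's underside at 22 mm, which is the seat fully down.
- **Remaining side load:** A sideways force of about 6 N along x remains from pressing. The plate did not shift in the grip.
- **Bystanders:** The beaker, jar and screwdriver were where they started in the last side view.

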